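# Slide the copper medallion under the marking head

### The arm

A 6-joint arm with a two-finger parallel gripper is mounted at the origin on the work surface. World frame = base frame: x ahead of the robot, y to its left, z up, the work surface at z = 0. Lengths are in m, angles in rad, forces in N, time in s.
With the tool pointing down it reaches from about 0.3 to 0.875 m from the base axis. Payload 6.4 kg.
Tool frame: the origin (TCP) lies on the centre line of the jaws, within the pads' length; the fingertips stand env.tips_ahead ahead of it and the grasp point (between the pads) lies 8 mm behind it (env.tips_ahead is the distance from the TCP to the fingertips, in m); z points along the fingers, y is the line along which they close (so a half turn about z gives the same grasp; the last joint's range is limited). The gripper opens to 85 mm and grips with 20 to 120 N. Pads are 22 mm wide; open, the fingers measure 114 mm over their backs; the gripper's body (76 mm by 85 mm) begins 54 mm behind the grasp point. The pads swing forward as they close: fully open they stand 13 mm farther back than shut.
Start: joints at [-1.352, 0.181, 1.607, -0, 1.354, -0.206], TCP at [0.237, -0.524, 0.242] pointing down, gripper open.
Joint ranges: [-2.99, 2.99], [-0.89, 2.07], [0.3, 2.58], [-1.14, 4.28], [0, 2.63], [-3.12, 3.12]. Speed limits (rad/s): [2.57, 2.57, 3.01, 3.14, 3.14, 3.14].

### API

Orientations are given as a unit quaternion [w, x, y, z].
In Python, from rig import env, optics, spotter gives the robot as it stands. The module is installed in compiled form; this text tells all that it offers.
- The arm moves only by the tool carry_out, never from a script. Its argument "plan" is a list of rows, each a list of 7 numbers: the turn, a rotation vector about the tool's x, y, z normalised to -1 to 1, where 1 is 6 degrees, then the shift along the tool's x, y, z normalised to -1 to 1, where 1 is 0.2 m, then the opening, from -1 (shut) to 1 (fully open). A call has 1 to 12 rows; each row shifts and turns the commanded pose from where the row before left it, along the tool's axes as they then stand; what a row does not reach is not made up. A row lasts 1/8 s, in which the tool goes at most 62.5 mm and 10.7 degrees, less where a joint would pass 70% of its speed; a pose out of reach is approached as far as the arm can. A call with a number of a shift or a turn outside -1 to 1 is refused whole. A call with a gripper value outside its range is refused whole. The fingers move at their own pace and stop on an object; "newtons" is the grip in N (left out, the last holds). Time passes only in rows, so rows that do not move let the fingers close. It gives the time, the measured TCP pose, the force, the opening and the grip force at its end, in the units of the state.
- env.sense(): the state, without advancing time (a new reading comes with each control period).
- optics.get_image(name): name is "side" or "top" or "wrist"; returns (picture, depth): 400x640x3 uint8, red, green, blue; 400x640 float32, m along the optical axis (not along the pixel's ray), 0 where there is no reading.
- optics.camera_info(name): a dict with "camera_matrix" (3x3 intrinsics, pixels), "view" (4x4, takes a point from world to camera coordinates). Camera axes: x right, y down, z forward; pixel columns grow to the right and rows downward; lengths in m; the calibration is good to about 2 mm. A picture is of the moment at which its call begins: read the wrist's pose just before it. camera_info takes no time and is no camera call; for the wrist camera it gives the pose at the moment of the call.
- env.hand_in(): hands the job in; it is judged then, once.
Trained networks look in the newest picture that a camera, given by its name, has taken for a name from the list of things; names that differ only in an ending like _2 or _b are one class to them, and where a whole thing is asked for, a point or a joint stands for the part that bears it (a point fixed in the world has none). Each returns a list of dicts, best first, with "p" (0 to 1); they miss things now and then, are a little off and sometimes report something else, mostly with a low value. They report only what shows in the picture. A call takes as long as a camera call. They do not tell look-alikes from the thing itself.
- spotter.masks_of(label, camera): "mask" (400x640 bool, what is visible of it) and "rect" ([left, top, right, bottom] in pixels, round what is visible of it).
- spotter.landmark_of(label, camera): "centre" ([column, row] in pixels: a listed point, or the origin of a listed thing).
The state is a dict: "time_s": time; "joint_positions": joint angles; "qvel": joint speeds; "joint_torque": joint torques, N m; "eef_pos": TCP position; "tool_rot": TCP orientation; "force": force on the tool from outside, world axes, zero at the start; "ft_torque": the same for the moment, N m; "gripper_width": finger opening in m; "finger_force": force on a finger pad.
Only numpy, scipy, OpenCV 4.12 (cv2) and the standard library are available. Lean on these libraries where they do the work, as an engineer would, in place of code of your own. Each camera call takes 0.05 s, during which the arm holds its last target. There are 200 camera calls.

### The job

Slide the wooden carrier that bears the round copper medallion, nose first, through the low tunnel of the blue marking gantry until it is fully home against the red end stop, so that the medallion lies under the marking head. Keep it down on the bench all the way, leave it there and let go; do not disturb the other carrier or the hammer.

Things in the scene. Friction and masses are not known exactly. Their poses are not given: they have to be found in the camera images.
- copper_carrier: Dark wood board 170 (x) x 80 (y) x 10 mm thick, flat on the bench. Origin: centre of its underside; +x to its nose, z up. Yellow upright tab (the handle) on its tail, centred at x -70 mm: 14 (x) x 40 mm (y), from 10 to 55 mm height. Fixed on it a domed copper disc, 60 mm across, centred at x +40 mm, top 16 mm above the bench. About 0.3 kg, slides freely.
- gantry: Fixed blue beam on 2 posts, 185 mm tall. Origin: on the bench under the marking tip; tunnel runs along +x, entered from -x, 26 mm high, 100 mm wide. Beam: x -25 to 25 mm, up to 80 mm height. Side rails 20 mm high, x -60 to 45 mm; flared mouth 125 mm wide at x -86. Red stop's face at x 46 mm: a carrier fully home has origin at x -39, tab at x -109, outside.
- steel_carrier: Dark wood board 170 (x) x 80 (y) x 10 mm thick, flat on the bench. Origin: centre of its underside; +x to its nose, z up. Yellow upright tab (the handle) on its tail, centred at x -70 mm: 14 (x) x 40 mm (y), from 10 to 55 mm height. It bears a rectangular steel plaque, 70 x 50 mm, top 15 mm above the bench. A bystander.
- hammer: Chasing hammer, about 260 mm long, lying loose on the bench beyond the carriers; handle to its -x, head to its +x. A bystander, to be left alone.
Things that resemble listed ones, but are neither listed nor needed, are in the scene too. What is shaped like the copper_carrier but purple or turquoise is not meant.

How it is judged:
At the end, for the whole second after the job is handed in: The copper medallion's carrier lies flat on the bench in the tunnel, released and at rest, nose in, within about 12 mm of touching the end stop, within 15 mm of the tunnel's centre line and 12 degrees of its direction (x of copper_carrier in the frame of gantry between -0.052 and -0.028 m and y of copper_carrier in the frame of gantry between -0.015 and 0.015 m and angle between the x axis of copper_carrier and the x axis of gantry, either way round below 0.21 rad and z of copper_carrier in the frame of gantry below 0.006 m and angle between copper_carrier's own z axis and vertical below 0.06 rad and linear speed of copper_carrier below 0.01 m/s and contact force between copper_carrier and the fingers below 0.05 N).
It fails at once if the copper carrier is lifted more than 25 mm off the bench (height (world z) of copper_carrier above 0.025 m).
It fails at once if the steel carrier is moved more than 20 mm (distance of steel_carrier from where it was at the start of the episode above 0.02 m).
It fails at once if the hammer is moved more than 20 mm (distance of hammer from where it was at the start of the episode above 0.02 m).
It also fails if it takes over 40 s, if anything falls off the work surface, if the arm or the gripper's body presses on something with over 40 N, if the wrist force passes 120 N, or if a joint passes its speed limit or range.

## Working session

There is one attempt and no reset: what is moved stays moved. The work goes in short steps, Python scripts to look and compute and a tool call to move; the robot and the scene stay as the last step left them, time stands still between calls to the robot, and variables do not carry over. Pictures are saved under pics/ and viewed, at most 10 in all, crops included, and the job is handed in when it is done.

Besides the shell and the picture viewer there is one more tool, called after "Emit:" by a JSON object that holds its "method" and its "body". carry_out: Moves the arm, as the interface text tells. Its arguments: {"type":"object","properties":{"plan":{"type":"array"},"newtons":{"type":"number"}},"required":["plan"]}

```bash
mkdir -p pics
cat > h.py <<'E'
import numpy as np, cv2
from rig import env, optics, spotter
def cloud(cam):
    i=optics.camera_info(cam); im,d=optics.get_image(cam)
    K=np.array(i["camera_matrix"]);V=np.linalg.inv(np.array(i["view"]))
    v,u=np.mgrid[:400,:640]
    p=np.stack([(u-K[0,2])/K[0,0]*d,(v-K[1,2])/K[1,1]*d,d,np.ones_like(d)],-1)@V.T
    P=p[...,:3].copy(); P[d==0]=np.nan
    return im,P
def save(n,im): cv2.imwrite("pics/"+n,im[...,::-1])
E
python3 - <<'E'
from h import *
s=env.sense(); print(s["time_s"],s["eef_pos"],s["tool_rot"],env.tips_ahead)
ims=[]
im,P=cloud("top"); save("top.png",im); np.save("top.npy",P)
for l in ["copper_carrier","gantry","steel_carrier","hammer"]:
    for r in spotter.masks_of(l,"top"):
        m=r["mask"]; print(l,round(r["p"],2),r["rect"],np.nanmedian(P[m],0).round(3))
im,_=cloud("side"); save("side.png",im)
E
```

```text
0.0 [ 0.23689261 -0.52336414  0.24139824] [-8.62063008e-04  9.77526737e-01  2.10809712e-01  2.02874837e-05] 0.011
copper_carrier 0.82 [321.4, 276.7, 398.6, 329.9] [ 0.356 -0.014  0.011]
copper_carrier 0.81 [403.9, 108.6, 479.5, 151.2] [ 0.772 -0.21   0.011]
copper_carrier 0.62 [414.9, 190.4, 454.7, 267.0] [ 0.534 -0.19   0.011]
gantry 0.6 [325.6, 89.1, 391.6, 156.2] [ 0.778 -0.003  0.1  ]
steel_carrier 0.96 [248.6, 196.3, 285.2, 267.6] [0.514 0.206 0.011]
hammer 0.86 [192.9, 101.4, 232.4, 208.2] [0.668 0.325 0.024]
```

View pics/top.png

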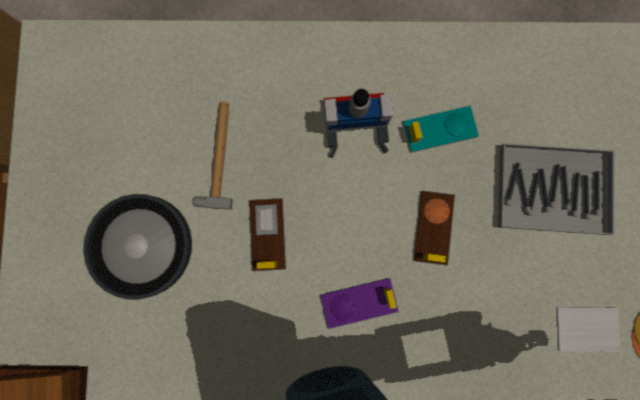

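View pics/side.png

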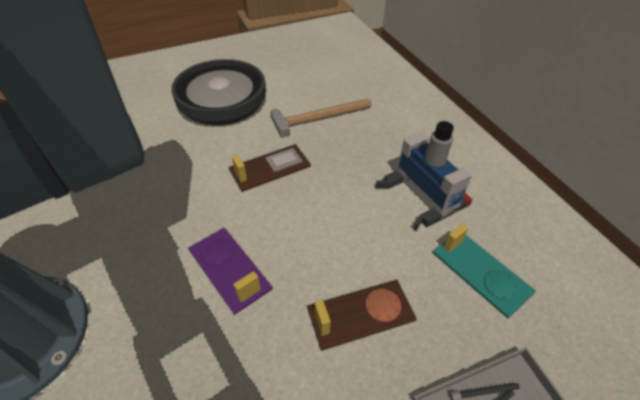

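Candidates for the copper carrier in the top view: dark wood with copper disc (435,228), dark wood with steel plaque (267,233), purple (360,303) and turquoise (441,130). I choose (435,228): it is wood with a round copper disc, yellow tab on the near end and nose pointing away. The gantry is at (358,115), with its flared mouth facing the robot and the red stop on the far side.

Run:
```python
from h import *
im=cv2.imread("pics/top.png"); P=np.load("top.npy")
a=cv2.resize(im[80:280,300:490],None,fx=3,fy=3,interpolation=cv2.INTER_CUBIC); cv2.imwrite("pics/crop.png",a)
def box(n,m):
    q=P[m]; r=cv2.minAreaRect(q[:,:2].astype(np.float32)); print(n,len(q),np.round(r[0],4),np.round(r[1],4),round(r[2],2),"med",np.median(q,0).round(4))
x,y,z=P[...,0],P[...,1],P[...,2]
reg=(abs(x-.53)<.13)&(abs(y+.19)<.075)
box("board",reg&(z>.005)&(z<.02)); box("tab",reg&(z>.045))
g=(abs(x-.78)<.16)&(abs(y+.005)<.085)
print(np.histogram(z[g],bins=np.arange(0,.2,.01)))
box("rails",g&(z>.012)&(z<.03)); box("beam",g&(z>.06)&(z<.09)); box("mid",g&(z>.085)&(z<.13)); box("head",g&(z>.17))
b,gg,r=[im[...,i].astype(int) for i in range(3)]
box("red",g&(r>1.8*gg)&(r>1.8*b)&(r>80))
box("blue",g&(b>1.6*r)&(b>60))
box("copper",reg&(r>130)&(gg<110)&(b<90))
for k in ["gantry","copper_carrier"]:
    spot=spotter.landmark_of(k,"top"); i=optics.camera_info("top");K=np.array(i["camera_matrix"]);V=np.linalg.inv(np.array(i["view"]))
    for s in spot:
        c=s["centre"]; d=V[:3,:3]@np.linalg.inv(K)@[c[0],c[1],1]; o=V[:3,3]; print(k,s["p"],c,o-d*o[2]/d[2])
```

```text
board 2308 [ 0.5238 -0.1936] [0.2333 0.1428] 0.67 med [ 0.5366 -0.1911  0.0107]
tab 113 [ 0.464  -0.1828] [0.0388 0.0139] 83.59 med [ 0.4633 -0.1832  0.0553]
(array([3703,  247,  330,   56,   71,   73,   74,  118,   97,  313,  563,
        303,   27,   26,   28,   65,   67,   27,  191]), array([0.  , 0.01, 0.02, 0.03, 0.04, 0.05, 0.06, 0.07, 0.08, 0.09, 0.1 ,
       0.11, 0.12, 0.13, 0.14, 0.15, 0.16, 0.17, 0.18, 0.19]))
rails 570 [ 0.7811 -0.0047] [0.147  0.1481] 5.5 med [0.7558 0.0171 0.0204]
beam 289 [0.7706 0.0015] [0.154  0.0446] 78.0 med [ 0.7702 -0.0041  0.0775]
mid 1241 [ 0.793  -0.0037] [0.0508 0.1482] 5.6 med [0.787  0.0025 0.1026]
head 218 [ 0.7927 -0.0035] [0.0308 0.0313] 71.22 med [ 0.7901 -0.0029  0.1853]
red 120 [ 8.27e-01 -1.00e-04] [0.0517 0.1421] 6.42 med [0.8475 0.0157 0.0205]
blue 292 [ 0.7904 -0.0031] [0.0434 0.0962] 7.32 med [ 0.7827 -0.0329  0.0999]
copper 228 [ 0.5295 -0.1947] [0.0411 0.1311] 78.07 med [ 0.5674 -0.2035  0.015 ]
copper_carrier 0.77 [431.7, 226.8] [ 0.53487374 -0.18882126  0.        ]
copper_carrier 0.77 [442.1, 131.6] [ 0.7687976  -0.21794018  0.        ]
copper_carrier 0.61 [359.1, 302.4] [ 0.35463247 -0.01477017  0.        ]
```

View pics/crop.png

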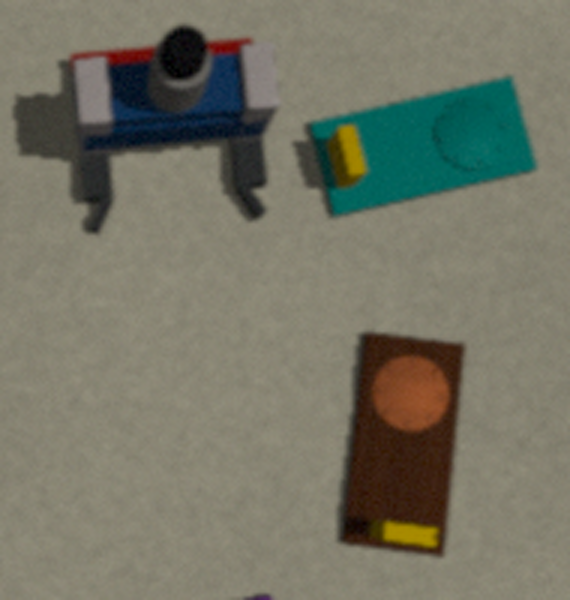

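The crop shows the copper disc at crop (411,393), yellow tab at (410,535) on dark wood: right one. Its nose yaw is about -6° and the tab is at (0.464,-0.183). The gantry origin is about (0.793,-0.0035) with yaw about +5.8°. First I turn the tool +59.5° so the jaws close along the carrier's length.

Emit:
{"method": "carry_out", "body": {"plan": [[0,0,-0.99,0,0,0,1],[0,0,-0.99,0,0,0,1],[0,0,-0.99,0,0,0,1],[0,0,-0.99,0,0,0,1],[0,0,-0.99,0,0,0,1],[0,0,-0.99,0,0,0,1],[0,0,-0.99,0,0,0,1],[0,0,-0.99,0,0,0,1],[0,0,-0.99,0,0,0,1],[0,0,-0.99,0,0,0,1],[0,0,0,0,0,0,1]]}}

```text
time_s: 1.78
eef_pos: [0.237, -0.5239, 0.2423]
tool_rot: [-0.0, 0.745, 0.667, 0.0]
force: [0.6, -0.6, -0.5]
gripper_width: 0.0852
finger_force: 0.0
```

```bash
cat >> h.py <<'E'
from scipy.spatial.transform import Rotation as R
def togo(t,yaw=None):
    s=env.sense(); q=s["tool_rot"]; M=R.from_quat([q[1],q[2],q[3],q[0]]).as_matrix()
    d=M.T@(np.array(t)-s["eef_pos"])
    print("t",s["time_s"],"pos",s["eef_pos"].round(4),"ydir deg",np.degrees(np.arctan2(M[1,1],M[0,1])).round(2),"zdir",M[:,2].round(3),"shift units",(d/.2).round(3),"w",s["gripper_width"],"F",np.round(s["force"],1),"ff",s["finger_force"])
E
python3 -c "
from h import *
togo([.464,-.183,.16])"
```

```text
t 1.775 pos [ 0.237  -0.5239  0.2423] ydir deg -6.31 zdir [-0.  0. -1.] shift units [1.819 0.941 0.411] w 0.08517788993953568 F [ 0.6 -0.6 -0.5] ff 0.0
```

Emit:
{"method": "carry_out", "body": {"plan": [[0,0,0,0.227,0.118,0.051,1],[0,0,0,0.227,0.118,0.051,1],[0,0,0,0.227,0.118,0.051,1],[0,0,0,0.227,0.118,0.051,1],[0,0,0,0.227,0.118,0.051,1],[0,0,0,0.227,0.118,0.051,1],[0,0,0,0.227,0.118,0.051,1],[0,0,0,0.227,0.118,0.051,1],[0,0,0,0,0,0,1],[0,0,0,0,0,0,1]]}}

```text
time_s: 3.02
eef_pos: [0.4643, -0.1836, 0.1608]
tool_rot: [0.0, 0.745, 0.667, -0.0]
force: [0.3, -1.1, 1.1]
gripper_width: 0.0852
finger_force: 0.0
```

Run:
```python
from h import *
togo([.464,-.183,.03])
im,P=cloud("wrist"); save("w1.png",im)
x,y,z=P[...,0],P[...,1],P[...,2]
m=(abs(x-.464)<.05)&(abs(y+.183)<.05)&(z>.047)&(z<.062)
q=P[m]; print(len(q),cv2.minAreaRect(q[:,:2].astype(np.float32)) if len(q) else 0)
```

```text
t 3.025 pos [ 0.4643 -0.1836  0.1608] ydir deg -6.28 zdir [-0. -0. -1.] shift units [ 0.003 -0.002  0.654] w 0.08516175897612599 F [ 0.3 -1.1  1.1] ff 0.0
1121 ((0.46422669291496277, -0.18570363521575928), (0.040231190621852875, 0.01360313966870308), 83.28592681884766)
```

View pics/w1.png

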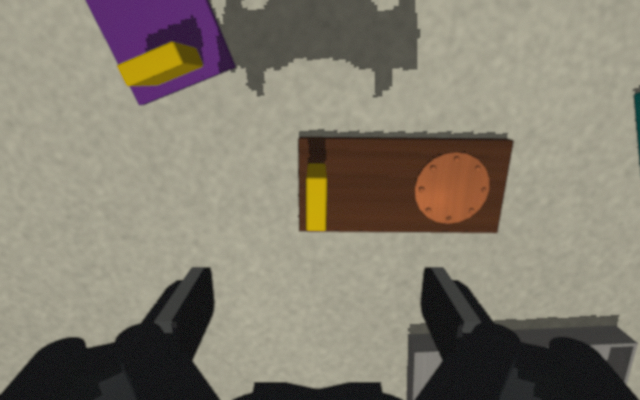

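The wrist view confirms the tab at (317,200), midway between the fingers (205 and 430), with the copper disc at (452,187). Down and grip.

Emit:
{"method": "carry_out", "body": {"plan": [[0,0,0.06,0.01,0,0.17,1],[0,0,0,0,0,0.17,1],[0,0,0,0,0,0.17,1],[0,0,0,0,0,0.14,1],[0,0,0,0,0,0,1],[0,0,0,0,0,0,-1],[0,0,0,0,0,0,-1],[0,0,0,0,0,0,-1],[0,0,0,0,0,0,-1],[0,0,0,0,0,0,-1],[0,0,0,0,0,0,-1],[0,0,0,0,0,0,-1]], "newtons": 35}}

```text
time_s: 4.58
eef_pos: [0.4649, -0.1817, 0.0314]
tool_rot: [0.0, 0.747, 0.665, 0.0]
force: [-2.6, 0.1, 6.5]
gripper_width: 0.0133
finger_force: 35.8
```

```bash
python3 -c "
from h import *
togo([.534,-.0295,.03])"
```

```text
t 4.575 pos [ 0.4649 -0.1817  0.0314] ydir deg -6.6 zdir [ 0.001 -0.001 -1.   ] shift units [0.796 0.256 0.007] w 0.01332789803603847 F [-2.6  0.1  6.5] ff 35.84663450717926
```

Gripped on 13.3 mm, which matches the 14 mm tab. Next, slide to in front of the mouth, then turn +12.4°.

Emit:
{"method": "carry_out", "body": {"plan": [[0,0,0,0.08,0.024,0,-1],[0,0,0,0.1,0.03,0,-1],[0,0,0,0.1,0.03,0,-1],[0,0,0,0.1,0.03,0,-1],[0,0,0,0.1,0.03,0,-1],[0,0,0,0.1,0.03,0,-1],[0,0,0,0.1,0.03,0,-1],[0,0,0,0.1,0.03,0,-1],[0,0,0,0.02,0.01,0,-1],[0,0,0,0,0,0,-1]]}}

```text
time_s: 5.82
eef_pos: [0.5322, -0.027, 0.0314]
tool_rot: [0.0, 0.746, 0.665, 0.001]
force: [0.1, 3.0, 7.4]
gripper_width: 0.0136
finger_force: 35.9
```

Emit:
{"method": "carry_out", "body": {"plan": [[0,0,-0.5,0,0,0,-1],[0,0,-0.5,0,0,0,-1],[0,0,-0.5,0,0,0,-1],[0,0,-0.55,0,0,0,-1],[0,0,0,0,0,0,-1],[0,0,0,0,0,0,-1]]}}

```text
time_s: 6.58
eef_pos: [0.5322, -0.0277, 0.0314]
tool_rot: [0.001, 0.671, 0.742, 0.0]
force: [1.1, -0.7, 5.9]
gripper_width: 0.0134
finger_force: 35.7
```

```bash
cat > look.py <<'E'
import sys
from h import *
G=np.array([.793,-.0035]);a=np.radians(5.8);A=np.array([[np.cos(a),np.sin(a)],[-np.sin(a),np.cos(a)]])
togo([.534,-.0295,.03])
print("tcp in gantry",A@(env.sense()["eef_pos"][:2]-G))
im,P=cloud("top"); save(sys.argv[1],cv2.resize(im[60:300,260:500],None,fx=2.4,fy=2.4,interpolation=cv2.INTER_CUBIC))
g=(P[...,:2]-G)@A.T; z=P[...,2]
i=im.astype(int); wood=(z>.004)&(z<.02)&(abs(g[...,1])<.06)&(g[...,0]<-.09)&(g[...,0]>-.3)
q=g[wood]; print("board",len(q),cv2.minAreaRect(q.astype(np.float32)),"med",np.median(q,0).round(4))
for x0 in np.arange(-.25,-.09,.02):
    s=q[abs(q[:,0]-x0)<.004]
    if len(s)>5: print("slice",x0.round(3),np.percentile(s[:,1],[2,98]).round(4))
r=(z>.012)&(z<.028)&(g[...,0]>-.06)&(g[...,0]<-.03)&(abs(g[...,1])<.09)
e=g[r][:,1]; print("rail inner edges",e[e<0].max() if (e<0).any() else 0,e[e>0].min() if (e>0).any() else 0)
E
python3 look.py t2.png
```

```text
t 6.575 pos [ 0.5322 -0.0277  0.0314] ydir deg 5.73 zdir [ 0.001 -0.    -1.   ] shift units [-0.01   0.008  0.007] w 0.013414835747281912 F [ 1.1 -0.7  5.9] ff 35.747705698013306
tcp in gantry [-0.26193783  0.00229918]
board 877 ((-0.192252516746521, 0.019768863916397095), (0.10812849551439285, 0.2033744752407074), 73.79686737060547) med [-0.1386 -0.0029]
slice -0.17 [-0.0384  0.039 ]
slice -0.15 [-0.0363  0.0393]
slice -0.13 [-0.0378  0.0376]
slice -0.11 [-0.0399  0.0377]
rail inner edges -0.04968166533586728 0.050180733577515235
```

View pics/t2.png

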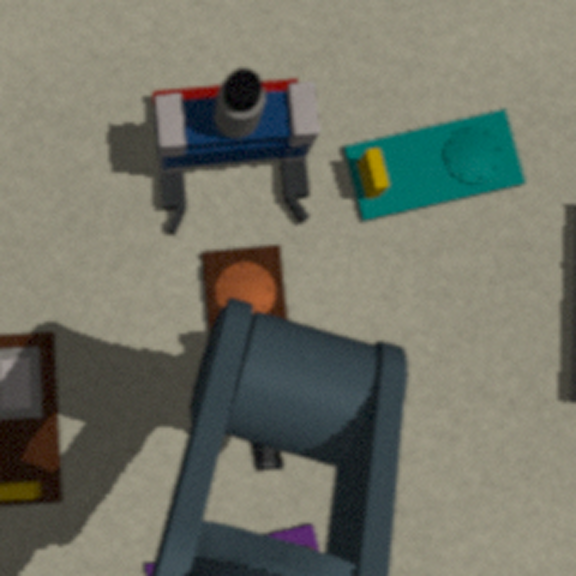

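The top view shows the carrier centred and square before the mouth (nose at (245,250), rails at (172,205) and (293,200)). Its edges are at ±38 mm in the gantry frame and the rails at ±50 mm. Push in.

Emit:
{"method": "carry_out", "body": {"plan": [[0,0,0,0,0.06,0,-1],[0,0,0,0,0.08,0,-1],[0,0,0,0,0.08,0,-1],[0,0,0,0,0.08,0,-1],[0,0,0,0,0.08,0,-1],[0,0,0,0,0.08,0,-1],[0,0,0,0,0.08,0,-1],[0,0,0,0,0.08,0,-1],[0,0,0,0,0.06,0,-1],[0,0,0,0,0.02,0,-1],[0,0,0,0,0,0,-1]]}}

```text
time_s: 8.0
eef_pos: [0.6704, -0.0135, 0.0314]
tool_rot: [-0.001, 0.671, 0.741, -0.0]
force: [-4.4, -0.5, 9.7]
gripper_width: 0.0136
finger_force: 36.3
```

Emit:
{"method": "carry_out", "body": {"plan": [[0,0,0,0,0.02,0,-1],[0,0,0,0,0.02,0,-1],[0,0,0,0,0.01,0,-1],[0,0,0,0,0.01,0,-1],[0,0,0,0,0,0,-1]]}}

```text
time_s: 8.62
eef_pos: [0.6818, -0.0123, 0.0314]
tool_rot: [-0.001, 0.671, 0.741, -0.001]
force: [-6.7, -0.6, 10.5]
gripper_width: 0.0134
finger_force: 36.4
```

```bash
python3 look.py t3.png | head -2
```

```text
t 8.625 pos [ 0.6818 -0.0123  0.0314] ydir deg 5.72 zdir [-0.002  0.    -1.   ] shift units [-0.012 -0.744  0.009] w 0.013396945691918212 F [-6.7 -0.6 10.5] ff 36.40089690685272
tcp in gantry [-0.11151817  0.00248063]
```

Emit:
{"method": "carry_out", "body": {"plan": [[0,0,0,0,0.01,0,-1],[0,0,0,0,0.01,0,-1],[0,0,0,0,0,0,-1]]}}

```text
time_s: 9.05
eef_pos: [0.6841, -0.0121, 0.0314]
tool_rot: [-0.002, 0.671, 0.742, -0.002]
force: [-16.1, -1.4, 15.8]
gripper_width: 0.0132
finger_force: 37.1
```

Contact with the stop: the force rose to 16 N and the motion stalled short of the command. Ease back a hair, open and rise.

Emit:
{"method": "carry_out", "body": {"plan": [[0,0,0,0,-0.008,0,-1],[0,0,0,0,0,0,-0.6],[0,0,0,0,0,0,-0.2],[0,0,0,0,0,0,0.2],[0,0,0,0,0,0,0.2],[0,0,0,0,0,0,0.2],[0,0,0,0,0,-0.1,0.2],[0,0,0,0,0,-0.2,0.2],[0,0,0,0,0,-0.2,0.2],[0,0,0,0,-0.2,-0.2,0.2],[0,0,0,0,-0.25,-0.1,0.2],[0,0,0,0,-0.25,0,0.2]]}}

```text
time_s: 10.55
eef_pos: [0.5462, -0.0273, 0.1947]
tool_rot: [0.003, 0.671, 0.741, 0.001]
force: [-0.3, -1.0, -0.2]
gripper_width: 0.0514
finger_force: 0.0
```

Emit:
{"method": "carry_out", "body": {"plan": [[0,0,0,0,-0.25,0,0.2],[0,0,0,0,-0.25,0,0.2],[0,0,0,0,0,0,0.2],[0,0,0,0,0,0,0.2]]}}

```text
time_s: 11.05
eef_pos: [0.4474, -0.0371, 0.1924]
tool_rot: [0.002, 0.671, 0.741, 0.001]
force: [-1.0, -0.2, 0.5]
gripper_width: 0.0513
finger_force: 0.0
```

```bash
cat >> look.py <<'E'
t=(z>.047)&(z<.06)&(abs(g[...,1])<.05)&(g[...,0]<-.08)&(g[...,0]>-.15)&(i[...,0]>1.8*i[...,2])
q=g[t]
for nm in [1]: print("tab top",len(q),cv2.minAreaRect(q.astype(np.float32)) if len(q) else 0)
im,P=cloud("wrist"); save("w_"+sys.argv[1],im); g=(P[...,:2]-G)@A.T; z=P[...,2]
t=(z>.047)&(z<.06)&(abs(g[...,1])<.05)&(g[...,0]<-.08)&(g[...,0]>-.15); q=g[t]
print("wrist tab",len(q),cv2.minAreaRect(q.astype(np.float32)) if len(q) else 0)
E
python3 look.py t4.png
```

```text
t 11.05 pos [ 0.4474 -0.0371  0.1924] ydir deg 5.65 zdir [ 0.004 -0.001 -1.   ] shift units [-0.004  0.432  0.814] w 0.05131800593945903 F [-1.  -0.2  0.5] ff 0.0
tcp in gantry [-0.3472233   0.00153966]
board 388 ((-0.19107675552368164, -0.0017536580562591553), (0.2032310664653778, 0.11733610928058624), 1.45180344581604) med [-0.1154  0.001 ]
slice -0.17 [-0.0189  0.0487]
slice -0.11 [-0.0396  0.0383]
rail inner edges -0.0014074543629032015 0.0024313952832640765
tab top 111 ((-0.10878890752792358, 0.00013517588376998901), (0.03783850371837616, 0.014207027852535248), 89.24124908447266)
wrist tab 1359 ((-0.10934898257255554, -0.0017526503652334213), (0.03989694267511368, 0.015998028218746185), 89.79756927490234)
```

View pics/w_t4.png

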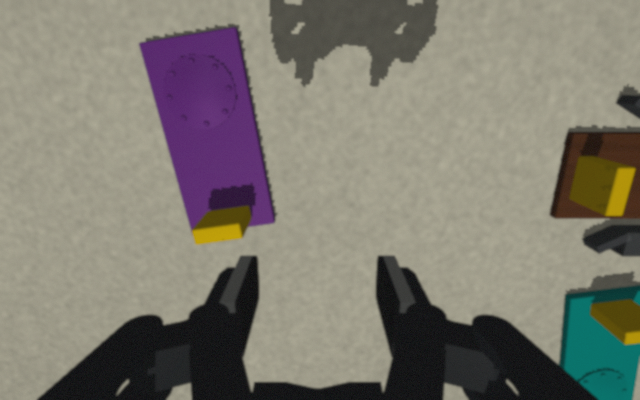

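The tab is at gantry x -109 mm and y within 2 mm of centre, square to the tunnel: fully home. The wrist view shows the carrier's tail at (600,185) flat between the flares and released.

```bash
python3 -c "
from rig import env
print(env.hand_in())"
```

```text
the job is handed in; nothing more can be done
None
```

The copper carrier is fully home against the red stop: its tab measured at gantry x −109 mm, within 2 mm of the centre line and square to the tunnel. It is released, nothing I did went near the steel carrier or the hammer, and the job was handed in at about 11 s (no verdict was returned).

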